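# Lock the edge sander's sprung tension wheel for a belt change

### The arm

A 7-joint arm with a two-finger parallel gripper is mounted at the origin on the work surface. World frame = base frame: x ahead of the robot, y to its left, z up, the work surface at z = 0. Lengths are in m, angles in rad, forces in N, time in s.
With the tool pointing down it reaches from about 0.4 to 0.85 m from the base axis. Payload 10.4 kg.
Tool frame: the origin (TCP) lies at the very end of the fingers, on their centre line; the grasp point (between the pads) lies 19 mm behind it (r.pinch_z is the distance from the TCP to the grasp point, in m); z points along the fingers, y is the line along which they close (so a half turn about z gives the same grasp; the last joint's range is limited). The gripper opens to 87 mm and grips with 3 to 60 N. Pads are 19 mm wide; open, the fingers measure 117 mm over their backs; the gripper's body (75 mm by 190 mm) begins 51 mm behind the grasp point.
Start: joints at [1.09, 0.332, -0.065, 1.46, 0.022, 1.35, -0.088], TCP at [0.276, -0.561, 0.223] pointing down, gripper open.
Joint ranges: [-2.6, 2.6], [-0.5, 2.12], [-1.47, 1.34], [0.16, 2.42], [-1.27, 4.41], [0.06, 2.06], [-2.6, 2.6]. Speed limits (rad/s): [2.22, 2.22, 2.79, 2.79, 3.14, 3.14, 3.14].

### API

Orientations are given as a unit quaternion [x, y, z, w].
In Python, from bench import sensors, vision, r gives the robot as it stands.
- The arm moves only by the shell command python3 -m crank 'ROWS' [OPENING] [FORCE]. ROWS is JSON, a list of rows, each a list of 2 entries, a list of its own where there are three numbers: the shift along the tool's x, y, z normalised to -1 to 1, where 1 is 3 cm, then the turn about the tool's z normalised to -1 to 1, where 1 is 8 degrees. A call has 1 to 12 rows; each row shifts and turns the commanded pose from where the row before left it, along the tool's axes as they then stand; what a row does not reach is not made up. A row lasts 1/8 s, in which the tool goes at most 62.5 mm and 10.7 degrees, less where a joint would pass 70% of its speed; a pose out of reach is approached as far as the arm can. A call with a number of a shift or a turn outside -1 to 1 is refused whole. A call with a gripper value outside its range is refused whole. OPENING is the opening, from 0 (shut) to 1 (fully open), set as the call begins (- or left out, the last holds). The fingers move at their own pace and stop on an object; FORCE is the grip in N (left out, the last holds). Time passes only in rows, so rows that do not move let the fingers close. It gives the time, the measured TCP pose, the force, the opening and the grip force at its end, in the units of the state.
- sensors.read_state(): the state, without advancing time (a new reading comes with each control period).
- vision.camera(name): name is "scene" or "top" or "wrist"; returns the picture (480x640x3 uint8, red, green, blue); there is no depth.
- vision.camera_model(name): a dict with "vertical_fov" (degrees; the focal length in pixels is half the picture's height over the tangent of half this angle, whatever the lens; pixels are square), "cx", "cy" (the principal point, pixels), "camera_from_world" (4x4, takes a point from world to camera coordinates); the wrist camera has in their place "hand_eye" (4x4, takes a point from camera to tool coordinates, whose origin is the TCP and whose axes are the flange's). Camera axes: x right, y down, z forward; pixel columns grow to the right and rows downward; lengths in m; the calibration is good to about 2 mm. A picture is of the moment at which its call begins: read the wrist's pose just before it. camera_model takes no time and is no camera call.
- r.close_job(): hands the job in; it is judged then, once.
The state is a dict: "time": time; "joint_positions": joint angles; "joint_vel": joint speeds; "joint_torque": joint torques, N m; "ee_pos": TCP position; "eef_rot": TCP orientation; "ft_force": force on the tool from outside, world axes, zero at the start; "torque": the same for the moment, N m; "width": finger opening in m; "grip_force": force on a finger pad.
Only numpy, scipy, OpenCV 4.12 (cv2) and the standard library are available. Lean on these libraries where they do the work, as an engineer would, in place of code of your own. Each camera call takes 0.05 s, during which the arm holds its last target. There are 200 camera calls.

### The job

The belt is off the edge sander and its sprung tension wheel has to be locked before a new belt goes on. Take the red-headed locking pin from the wooden rack and stand it, head up, in the yellow guide sleeve over the wheel's rim; then turn the wheel anticlockwise (seen from above) by its black upright handle and hold it against its spring until the pin drops fully into the hole in the rim, and let go, so that the pin alone keeps the wheel from springing back. Leave everything else where it is.

Things in the scene. Friction and masses are not known exactly. Their poses are not given: they have to be found in the camera images.
- lock_pin: locking pin, head up in one of the two holes of the wooden rack. Steel shaft 14 mm across, 75 mm long, foot tapered to 9 mm over the last 4 mm; on top a red round head 26 mm across, 30 mm tall (105 mm in all, 85 to 170 g). Origin at the centre of the foot, z up to the head. In the rack it stands 40 mm deep in an 18 mm hole, its foot 15 mm above the bench
- pin_foot (a point): centre of the locking pin's foot (its lower end)
- pin_head (a point): middle of the red head, 90 mm above the foot
- rack: fixed wooden block 70 x 150 x 55 mm tall with two blind holes 76 mm apart along its y axis. Origin at the centre of its underside
- drift: a blue-headed pin like the locking pin but 20 mm shorter, in the rack's other hole. To be left there
- sander: edge sander without its belt, fixed on the bench. Origin on the bench under the wheel's upright axis. Blue base 30 mm tall, from x -110 to 140 and y -290 to 120 mm. At y = -200 a fixed black drive drum 100 mm across, 152 mm tall. The sleeve is at x = 77, y = 0, carried by a yellow post at x = 105 to 135
- guide (a point): centre of the upper mouth of the yellow sleeve: a fixed block 44 mm square, 45 mm tall, with an upright 17 mm hole right through it, mouth 109 mm above the bench. The wheel's rim runs 4 mm below it: a pin in the sleeve stands on the rim, foot 49 mm below the mouth, until the rim's hole comes under it; then it falls 20 mm by its own weight (head's underside then 6 mm above the mouth)
- axis (a point): point on the wheel's upright axis, at the height of the rim's top, 60 mm above the bench
- rim_hole (a point): centre of the hole in the wheel's rim, at the rim's top face, 77 mm from the axis; 20 mm across, 20 mm deep, with a red mark on the rim's outer edge beside it. Turns with the wheel
- handle (a point): centre of the top of the black upright handle, a round post 24 mm across and 75 mm tall that stands on the wheel's rim 77 mm from the axis, its top 135 mm above the bench. Turns with the wheel. A black rubber idler drum (60 mm across, top 93 mm above the bench) also stands on the wheel, near its axis
- wheel (a joint): angle of the tension wheel (192 mm across): 0 at rest, where the spring holds it, growing anticlockwise seen from above; the rim's hole is exactly under the sleeve at 0.90; stop at 1.15. The spring pushes back with about 4 N at the handle at 0, 9 N at 0.9. Turn slowly near 0.9 (the pin falls within some 0.03 rad of it). Pinned and let go, it settles at about 0.82
- spanner: steel spanner 150 mm lying on the sander's base, bystander
- screw_jar: glass jar with steel cap, 70 x 90 mm, bystander
- hammer: hammer, 270 mm, bystander
- glue: yellow glue bottle, 60 x 170 mm, bystander
- sanding_block: cork sanding block 110 x 65 x 30 mm, bystander
- wax_tin: flat yellow tin 100 mm across, 40 mm tall, bystander
- paint_tin: blue paint tin 90 x 110 mm, bystander
Mind the look-alikes: they are no part of the job. Leave any green look-alike of the lock_pin alone.

How it is judged:
By the outcome, as a careful person would: the job done as asked, in the order asked, and still so for the second after the job is handed in, with the robot touching nothing.
It also fails if it takes over 64 s, if anything falls off the work surface, if the arm or the gripper's body presses on something with over 40 N, if the wrist force passes 120 N, or if a joint passes its speed limit or range.

## Working session

There is one attempt and no reset: what is moved stays moved. The work goes in short steps, Python scripts to look and compute and a shell command to move; the robot and the scene stay as the last step left them, time stands still between calls to the robot, and variables do not carry over. Pictures are saved under pics/ and viewed, at most 10 in all, crops included, and the job is handed in when it is done.

```bash
mkdir -p pics; ls
cat > h.py <<'E'
import numpy as np, cv2, json
from bench import sensors, vision, r
from scipy.spatial.transform import Rotation as R
def save(cam,fn,crop=None,s=1):
    im=vision.camera(cam)
    cv2.imwrite('pics/full_'+fn,im[:,:,::-1])
    if crop: x0,y0,x1,y1=crop; im=im[y0:y1,x0:x1]
    im=cv2.resize(im,None,fx=s,fy=s,interpolation=cv2.INTER_CUBIC)
    cv2.imwrite('pics/'+fn,im[:,:,::-1])
def ray(cam,u,v,st=None):
    m=vision.camera_model(cam); f=240/np.tan(np.radians(m['vertical_fov'])/2)
    d=np.array([(u-m['cx'])/f,(v-m['cy'])/f,1.])
    if 'hand_eye' in m:
        T=np.eye(4);T[:3,:3]=R.from_quat(st['eef_rot']).as_matrix();T[:3,3]=st['ee_pos'];C=T@np.array(m['hand_eye'])
    else: C=np.linalg.inv(np.array(m['camera_from_world']))
    d=C[:3,:3]@d
    return C[:3,3],d/np.linalg.norm(d)
def atz(cam,u,v,z,st=None):
    o,d=ray(cam,u,v,st); return o+d*(z-o[2])/d[2]
def tri(a,b):
    (o1,d1),(o2,d2)=a,b
    t=np.linalg.lstsq(np.stack([d1,-d2],1),o2-o1,rcond=None)[0]
    p,q=o1+d1*t[0],o2+d2*t[1]
    return (p+q)/2,np.linalg.norm(p-q)
E
python3 - <<'E'
from h import *
print(sensors.read_state())
for c in ('scene','top','wrist'): print(c,vision.camera_model(c))
save('scene','s0.png',s=1.25); save('top','t0.png',s=1.25)
E
```

```text
pics
{'time': 0.0, 'joint_positions': array([ 1.09040885,  0.33287511, -0.0646823 ,  1.46097043,  0.02158601,
        1.34988149, -0.08848472]), 'joint_vel': array([-2.37178661e-03,  1.33993908e-04, -9.62867354e-05,  1.70153804e-03,
        9.64144420e-04, -6.39727000e-04, -1.06153639e-03]), 'joint_torque': array([ 5.93277600e-04, -6.23245883e+01,  2.49878905e-02, -3.89898920e+01,
       -6.13551959e-02,  3.96760425e-02,  1.25099127e-04]), 'ee_pos': array([ 0.27604206, -0.56029595,  0.22173797]), 'eef_rot': array([ 9.73915813e-01,  2.26908509e-01, -1.92072723e-04, -6.93695612e-04]), 'ft_force': array([-0.75946195, -0.17417889,  0.8588503 ]), 'torque': array([ 0.05117311, -0.01208267, -0.01984723]), 'grip_force': 0.0, 'width': 0.0868162036152779}
scene {'vertical_fov': 55.98780143496166, 'cx': 322.91103466971003, 'cy': 240.38144394719714, 'camera_from_world': array([[-0.5988709 ,  0.80084379, -0.00169434,  0.30327927],
       [ 0.54039827,  0.40254656, -0.73886804, -0.23152612],
       [-0.59103583, -0.44340219, -0.67384801,  1.5577725 ],
       [ 0.        ,  0.        ,  0.        ,
[... 218 characters left out ...]
   [-9.96685735e-01, -7.34240417e-04, -8.13449828e-02,
         5.65764415e-01],
       [ 8.13480470e-02, -1.14726135e-02, -9.96619724e-01,
         1.35431947e+00],
       [ 0.00000000e+00,  0.00000000e+00,  0.00000000e+00,
         1.00000000e+00]])}
wrist {'vertical_fov': 61.467455129739676, 'cx': 315.1046072382739, 'cy': 245.27689098898338, 'hand_eye': array([[ 4.87287300e-04, -9.53123653e-01, -3.02580674e-01,
         8.45146925e-02],
       [ 9.99999868e-01,  5.13093989e-04, -5.79938334e-06,
        -7.07552548e-04],
       [ 1.60779855e-04, -3.02580632e-01,  9.53123778e-01,
        -1.62606608e-01],
       [ 0.00000000e+00,  0.00000000e+00,  0.00000000e+00,
         1.00000000e+00]])}
```

View pics/s0.png

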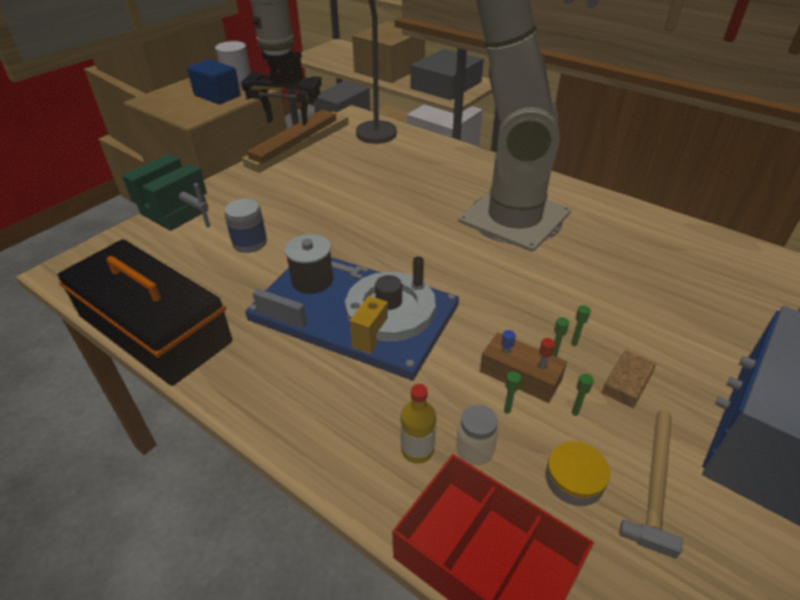

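View pics/t0.png

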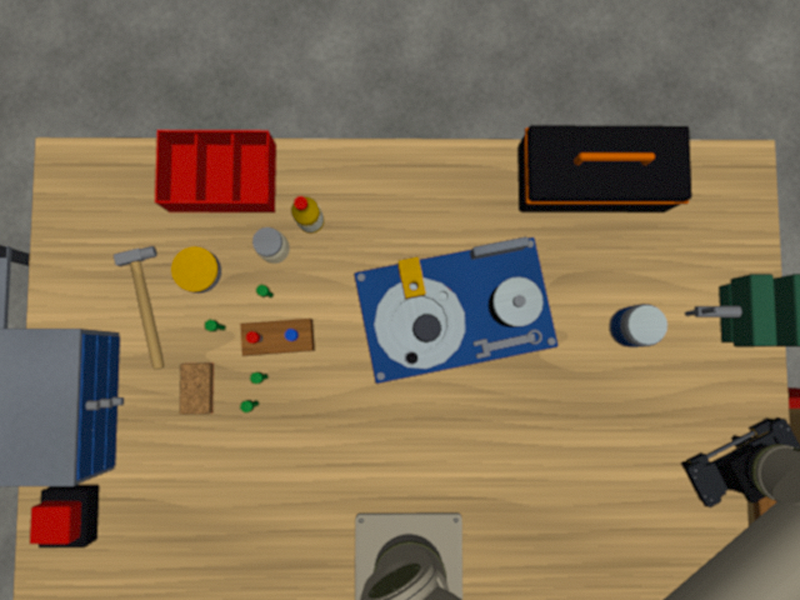

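The top view (×1.25) shows the red head at (253,337), the blue head at (291,335), the sleeve hole at (413,286) and the handle top at (411,357). In the scene view the red head is at (547,346) and the handle top at (418,260). Four green look-alikes stand around the rack. I'll enlarge both views.

Run:
```python
from h import *
t=cv2.imread('pics/full_t0.png'); s=cv2.imread('pics/full_s0.png')
f=lambda im,x,y,w,h,k:cv2.resize(im[y:y+h,x:x+w],None,fx=k,fy=k,interpolation=cv2.INTER_CUBIC)
a=np.hstack([f(t,180,215,100,75,4),f(t,290,200,100,75,4)][:2])
b=np.hstack([f(s,380,240,100,75,4),f(s,270,200,100,75,4)])
cv2.imwrite('pics/c1.png',np.vstack([a,b]))
def show(n,tp,sc):
    p,e=tri(ray('top',tp[0]/1.25,tp[1]/1.25),ray('scene',sc[0]/1.25,sc[1]/1.25)); print(n,p.round(4),round(e,4))
show('red',(253,337),(547,346)); show('blue',(291,335),(508,339)); show('handle',(411,357),(418,259)); show('guide',(413,286),(374,302))
```

```text
red [0.4925 0.3219 0.1074] 0.0023
blue [0.4978 0.2469 0.0838] 0.0004
handle [ 0.4518 -0.0027  0.1351] 0.0005
guide [ 0.5973 -0.0072  0.1155] 0.002
```

View pics/c1.png

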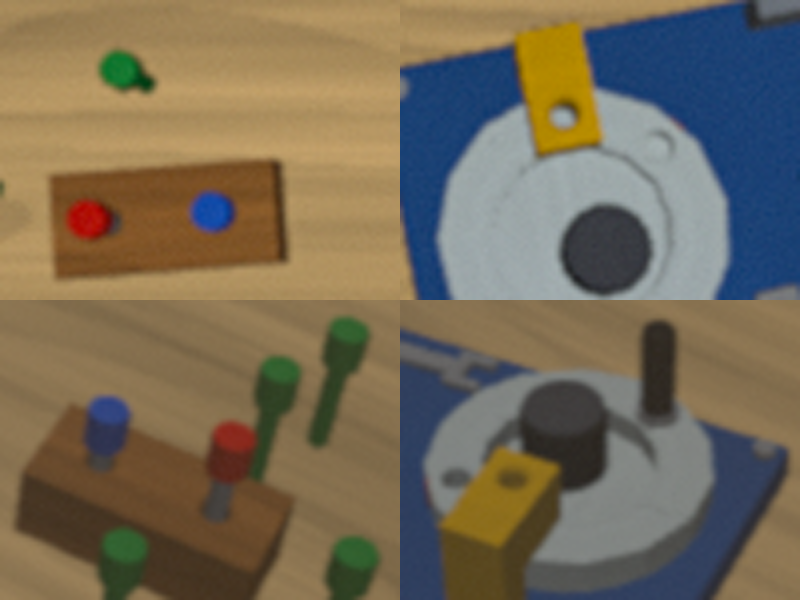

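Run:
```python
from h import *
def show(n,tp,sc):
    p,e=tri(ray('top',*tp),ray('scene',*sc)); print(n,p.round(4),round(e,4)); return p
show('redtop',(201.75,270),(438.75,274.5))
show('bluetop',(233,268),(407,265))
g=show('guide',(331.25,229),(298.5,244.5)); h=show('rimhole',(355,236.75),(284,245))
d=show('drum',(341.75,262.5),(311.25,226.25)); q=show('handle',(328.8,285.6),(334.75,206.75))
for n,p in (('g',g),('hole',h),('hand',q)): v=p-d; print(n,np.hypot(v[0],v[1]).round(4),np.arctan2(v[1],v[0]).round(3))
for n,u,v in (('green',210.2,232.5),('green',168.8,260),('green',205.6,302),('green',198,325)): print(n,atz('top',u,v,.1).round(3))
for n,u,v in (('glue',241,164),('jar',213,195)):print(n,atz('top',u,v,.1).round(3))
```

```text
redtop [0.4911 0.3224 0.1143] 0.0031
bluetop [0.4967 0.2442 0.1028] 0.0023
guide [ 0.5979 -0.0097  0.1047] 0.0023
rimhole [ 0.5822 -0.0753  0.0549] 0.003
drum [ 0.5112 -0.0371  0.0917] 0.0029
handle [ 0.4516 -0.0023  0.1367] 0.0014
g 0.0909 0.307
hole 0.0807 -0.493
hand 0.069 2.613
green [0.59  0.304 0.1  ]
green [0.518 0.41  0.1  ]
green [0.41  0.313 0.1  ]
green [0.351 0.331 0.1  ]
glue [0.771 0.226 0.1  ]
jar [0.688 0.298 0.1  ]
```

Geometry checks out: with the axis at about (0.522,-0.024) and base yaw about 0.19, hole, sleeve and handle are each about 77 mm from it, and the heights agree. I'll move above the pin.

```bash
python3 -m crank '[[[1,-0.8,-0.3],0],[[1,-0.8,-0.3],0],[[1,-0.8,-0.3],0],[[1,-0.8,0],0],[[1,-0.8,0],0],[[1,-0.8,0],0],[[1,-0.8,0],0],[[1,-0.8,0],0],[[1,-0.8,0],0],[[1,-0.8,0],0],[[1,-0.8,0],0],[[1,-0.8,0],0]]' 0.6 20 && python3 -m crank '[[[0.6,-1,0],0],[[0.6,-1,0],0],[[0.6,-1,0],0],[[0.6,-1,0],0],[[0.6,-1,0],0],[[0.6,-1,0],0],[[0.6,-1,0],0],[[0.6,-1,0],0],[[0.6,-1,0],0],[[0.6,-1,0],0],[[0.5,-1,0],0]]'
cat >> h.py <<'E'
def go(p,psi=None):
    st=sensors.read_state(); M=R.from_quat(st['eef_rot']).as_matrix()
    d=np.array(p)-st['ee_pos']; y=np.arctan2(M[1,0],M[0,0])
    print('ee',st['ee_pos'].round(4),'yaw',y.round(3),'tilt',M[:,2].round(3),'units',(M.T@d/.03).round(2), 'turn',None if psi is None else round(-np.degrees(psi-y)/8,2))
E
python3 - <<'E'
from h import *
go((.491,.322,.2)); st=sensors.read_state(); save('wrist','w1.png',s=1.25)
np.save('st1.npy',dict(p=st['ee_pos'],q=st['eef_rot']),allow_pickle=True)
E
```

```text
time: 1.6
ee_pos: [0.4721, -0.142, 0.2493]
eef_rot: [0.974, 0.227, -0.0, -0.0]
ft_force: [0.5, 0.6, 0.2]
width: 0.0526
grip_force: 0.0
time: 2.98
ee_pos: [0.5009, 0.2399, 0.2492]
eef_rot: [0.974, 0.227, -0.0, 0.0]
ft_force: [-0.2, 0.4, -0.1]
width: 0.0522
grip_force: 0.0
ee [0.5009 0.2399 0.2492] yaw 0.457 tilt [-0.001 -0.    -1.   ] units [ 0.91 -2.6   1.64] turn None
```

View pics/w1.png

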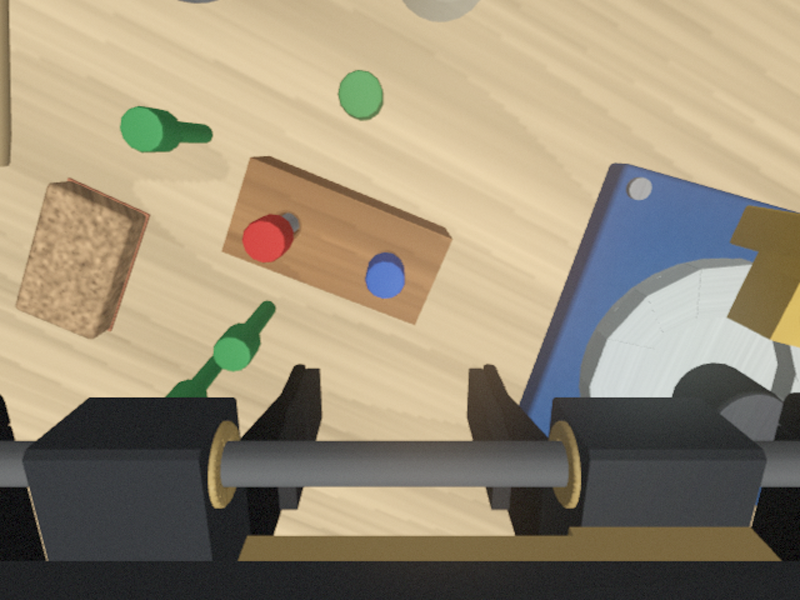

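The wrist view shows the red head's top at about (266,240), the blue one at (385,275), and green pins at (149,130), (361,94) and (236,347).

Run:
```python
from h import *
d=np.load('st1.npy',allow_pickle=True).item(); st=dict(ee_pos=d['p'],eef_rot=d['q'])
# fit by colour: red blob centroid
im=cv2.imread('pics/full_w1.png'); b,g,r_=[im[:,:,i].astype(int) for i in range(3)]
m=((r_>120)&(g<90)&(b<90)).astype(np.uint8); n,l,s,c=cv2.connectedComponentsWithStats(m)
i=1+np.argmax(s[1:,4]); print(c[i]*1.25,s[i])
u,v=266/1.25,240.5/1.25
print(atz('wrist',u,v,.12,st).round(4), tri(ray('wrist',u,v,st),ray('top',201.75,270)), tri(ray('wrist',u,v,st),ray('scene',438.75,274.5)))
p=atz('wrist',u,v,.12,st); go((p[0],p[1],.2))
```

```text
[267.65386248 237.5413837 ] [ 194  171   41   39 1178]
[0.4966 0.3216 0.12  ] (array([0.49201015, 0.32381086, 0.10307813]), np.float64(0.000698136504516481)) (array([0.49497538, 0.32341239, 0.11796497]), np.float64(0.0034756898849866054))
ee [0.4994 0.2447 0.2492] yaw 0.462 tilt [-0.001  0.002 -1.   ] units [ 1.06 -2.33  1.65] turn None
```

```bash
python3 -m crank '[[[0.34,-0.78,0.4],0],[[0.34,-0.78,0.4],0],[[0.34,-0.77,0.4],0],[[0,0,0],0],[[0,0,0],0]]' 0.6 20
python3 - <<'E'
from h import *
st=sensors.read_state(); save('wrist','w2.png',s=1.25); go((.495,.322,.086))
im=cv2.imread('pics/full_w2.png'); b,g,r_=[im[:,:,i].astype(int) for i in range(3)]
m=((r_>120)&(g<90)&(b<90)).astype(np.uint8); n,l,s,c=cv2.connectedComponentsWithStats(m)
i=1+np.argmax(s[1:,4]); print(c[i],s[i]); print(atz('wrist',*c[i],.118,st),atz('wrist',*c[i],.105,st))
E
```

```text
time: 3.65
ee_pos: [0.4978, 0.3144, 0.2135]
eef_rot: [0.974, 0.227, -0.0, 0.0]
ft_force: [0.6, -0.4, -0.5]
width: 0.052
grip_force: 0.0
ee [0.498  0.3142 0.2138] yaw 0.457 tilt [ 0.    -0.001 -1.   ] units [ 0.02 -0.28  4.26] turn None
[303.10522332 241.8334595 ] [ 284  220   38   44 1321]
[0.49838458 0.32442528 0.118     ] [0.49461155 0.32301117 0.105     ]
```

View pics/w2.png

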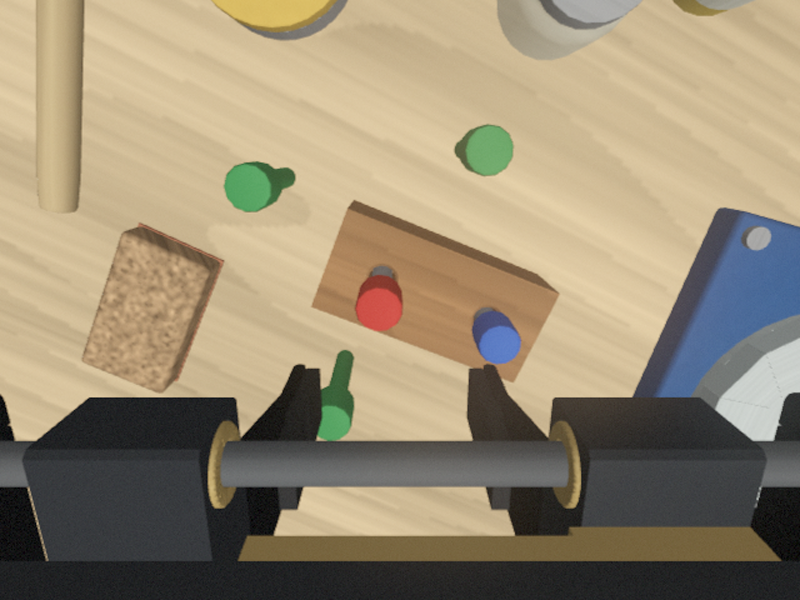

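```bash
python3 -m crank '[[[0.05,-0.3,0.7],0],[[0,0,0.8],0],[[0,0,0.8],0],[[0,0,0.8],0],[[0,0,0.7],0],[[0,0,0.46],0],[[0,0,0],0],[[0,0,0],0]]' 0.6 20 && python3 -m crank '[[[0,0,0],0],[[0,0,0],0],[[0,0,0],0],[[0,0,0],0],[[0,0,0],0]]' 0.1 25
```

```text
time: 4.7
ee_pos: [0.4952, 0.3244, 0.0865]
eef_rot: [0.974, 0.227, 0.001, -0.0]
ft_force: [0.0, -0.5, 0.9]
width: 0.0524
grip_force: 0.0
time: 5.32
ee_pos: [0.495, 0.3239, 0.0859]
eef_rot: [0.974, 0.227, 0.0, 0.0]
ft_force: [-0.1, -0.6, 1.5]
width: 0.0252
grip_force: 25.0
```

```bash
python3 -m crank '[[[0,0,-0.5],0],[[0,0,-0.8],0],[[0,0,-0.8],0],[[0,0,-0.8],0],[[0,0,-0.9],0],[[0,0,-0.9],0],[[0,0,-0.3],0]]' && python3 -m crank '[[[-0.1,0.6,0],0],[[-0.2,0.95,0],0],[[-0.2,0.95,0],0],[[-0.2,0.95,0],0],[[-0.2,0.95,0],0],[[-0.2,0.95,0],0],[[-0.2,0.95,0],0],[[-0.2,0.95,0],0],[[-0.2,0.95,0],0],[[-0.2,0.8,0],0],[[0,0,0],0],[[0,0,0],0]]'
python3 - <<'E'
from h import *
st=sensors.read_state(); print(st['ee_pos'],st['width']); save('wrist','w3.png',s=1.25); go((.598,-.01,.2))
np.save('st3.npy',dict(p=st['ee_pos'],q=st['eef_rot']),allow_pickle=True)
E
```

```text
time: 6.2
ee_pos: [0.4952, 0.3246, 0.2381]
eef_rot: [0.974, 0.227, 0.001, -0.0]
ft_force: [0.2, 0.5, -1.6]
width: 0.0256
grip_force: 25.0
time: 7.7
ee_pos: [0.5625, 0.0565, 0.235]
eef_rot: [0.974, 0.227, -0.001, -0.0]
ft_force: [0.2, 0.2, -0.6]
width: 0.0254
grip_force: 25.0
[0.56253828 0.05653371 0.23501311] 0.025442196616976828
ee [0.5626 0.0571 0.2353] yaw 0.459 tilt [-0.001  0.    -1.   ] units [0.07 2.53 1.17] turn None
```

View pics/w3.png

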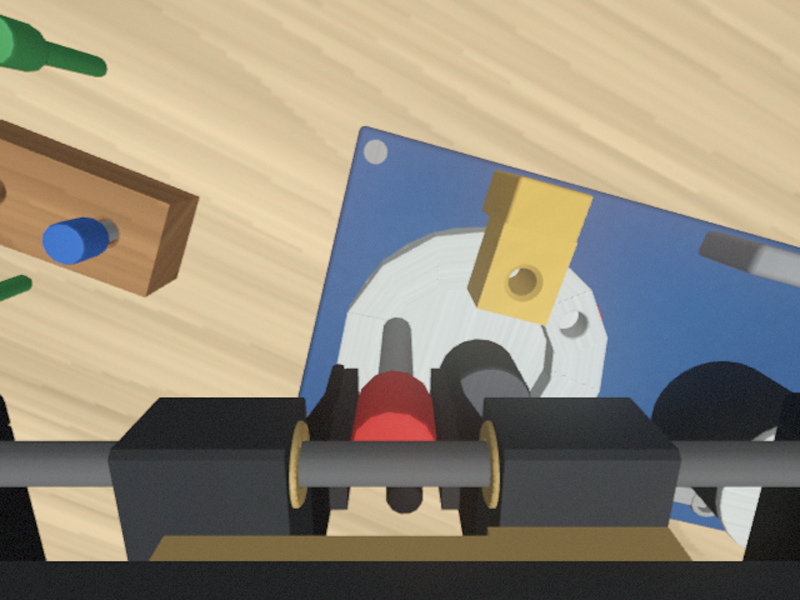

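The wrist view shows the sleeve mouth centred at (524,281) and the held pin vertical, with its foot near (397,325).

Run:
```python
from h import *
d=np.load('st3.npy',allow_pickle=True).item(); st=dict(ee_pos=d['p'],eef_rot=d['q'])
o=st['ee_pos']
print('guide',atz('wrist',524/1.25,281/1.25,.109,st), tri(ray('wrist',524/1.25,281/1.25,st),ray('top',331.25,229)),tri(ray('wrist',524/1.25,281/1.25,st),ray('scene',298.5,244.5)))
M=R.from_quat(st['eef_rot']).as_matrix()
for v in (320,325,328): print('foot tool',M.T@(atz('wrist',397/1.25,v/1.25,o[2]-.071,st)-o))
m=vision.camera_model('wrist');H=np.linalg.inv(np.array(m['hand_eye'])); f=240/np.tan(np.radians(m['vertical_fov'])/2)
for P in ((0,0,.071),(.0045,0,.071),(.007,0,.067),(0,.007,.03),(0,-.007,.03),(.013,0,-.034)):
    c=H@np.array([*P,1]); print(P,1.25*(f*c[0]/c[2]+m['cx']),1.25*(f*c[1]/c[2]+m['cy']))
```

```text
guide [ 0.60392382 -0.00783111  0.109     ] (array([ 0.6009648 , -0.01191296,  0.09467787]), np.float64(0.003183679679657341)) (array([ 0.60360789, -0.00519458,  0.11202151]), np.float64(0.003291178989303667))
foot tool [0.00346737 0.00082284 0.07099613]
foot tool [0.00086658 0.00082899 0.07099864]
foot tool [-0.00070188  0.00083269  0.07100015]
(0, 0, 0.071) 395.31073555202914 326.65769709044787
(0.0045, 0, 0.071) 395.3231064409224 318.0018297205209
(0.007, 0, 0.067) 395.351504213885 315.77523172405915
(0, 0.007, 0.03) 412.4495890060765 360.34375965643335
(0, -0.007, 0.03) 378.6744681850347 360.32640466954865
(0.013, 0, -0.034) 396.3052115023317 408.9326617361783
```

```bash
python3 -m crank '[[[-0.16,0.65,0.2],0],[[-0.15,0.65,0.3],0],[[-0.15,0.65,0.3],0],[[0,0.6,0.3],0],[[0,0,0.34],0],[[0,0,0],0],[[0,0,0],0],[[0,0,0],0]]'
python3 - <<'E'
from h import *
st=sensors.read_state(); print(st['ee_pos'],st['width']); save('wrist','w4.png',crop=(200,150,520,390),s=2.5); 
np.save('st4.npy',dict(p=st['ee_pos'],q=st['eef_rot']),allow_pickle=True)
E
```

```text
time: 8.75
ee_pos: [0.5847, -0.0175, 0.1931]
eef_rot: [0.974, 0.227, 0.0, 0.0]
ft_force: [-0.4, 0.4, -1.2]
width: 0.0252
grip_force: 25.0
[ 0.58469167 -0.01745929  0.19310322] 0.025222749330689558
```

View pics/w4.png

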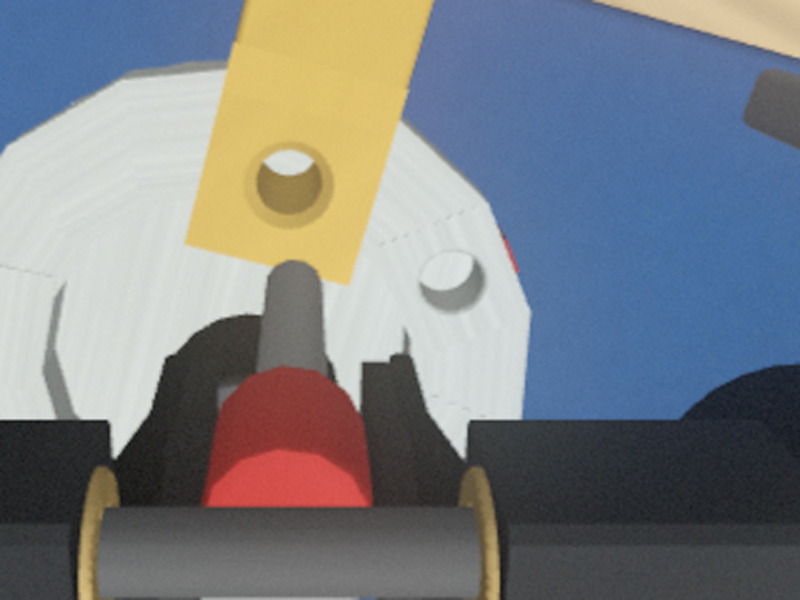

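The enlarged view shows the sleeve mouth centred at (289,185) and the pin foot's far edge at (294,260), so the foot centre is near (294,281).

Run:
```python
from h import *
d=np.load('st4.npy',allow_pickle=True).item(); st=dict(ee_pos=d['p'],eef_rot=d['q']); o=st['ee_pos']
M=R.from_quat(st['eef_rot']).as_matrix()
P=lambda u,v:(200+u/2.5,150+v/2.5)
g=atz('wrist',*P(289,184.5),.109,st); f=atz('wrist',*P(294,281),o[2]-.071,st)
print('guide',g,'foot',f,'units',M.T@(g-f)/.03, 'foot-tool',M.T@(f-o))
d=np.load('st3.npy',allow_pickle=True).item(); st3=dict(ee_pos=d['p'],eef_rot=d['q'])
print(tri(ray('wrist',524/1.25,281/1.25,st3),ray('wrist',*P(289,184.5),st)))
go((*g[:2],.19))
```

```text
guide [ 0.60288221 -0.0080693   0.109     ] foot [ 0.58449785 -0.01852104  0.12210322] units [ 0.70337854 -0.04119404  0.43731945] foot-tool [-0.00070096  0.00083305  0.07099986]
(array([ 0.60358636, -0.00772896,  0.1100036 ]), np.float64(0.0010110301151266445))
ee [ 0.5847 -0.0176  0.1931] yaw 0.459 tilt [ 0.001 -0.    -1.   ] units [ 0.68 -0.02  0.1 ] turn None
```

```bash
python3 -m crank '[[[0.35,-0.02,0],0],[[0.35,-0.02,0],0],[[0,0,0],0],[[0,0,0],0],[[0,0,0.2],0],[[0,0,0.2],0],[[0,0,0.15],0],[[0,0,0.15],0],[[0,0,0],0],[[0,0,0],0]]'
```

```text
time: 10.05
ee_pos: [0.6029, -0.0077, 0.1717]
eef_rot: [0.974, 0.227, 0.0, 0.0]
ft_force: [0.0, -0.6, 0.3]
width: 0.0251
grip_force: 25.0
```

```bash
python3 -m crank '[[[0,0,0.15],0],[[0,0,0.15],0],[[0,0,0.15],0],[[0,0,0.1],0],[[0,0,0],0],[[0,0,0],0]]'
```

```text
time: 10.8
ee_pos: [0.6029, -0.0078, 0.1552]
eef_rot: [0.974, 0.227, 0.0, 0.0]
ft_force: [-0.9, 0.4, -1.5]
width: 0.0252
grip_force: 25.0
```

```bash
python3 -m crank '[[[0,0,0.15],0],[[0,0,0.15],0],[[0,0,0.15],0],[[0,0,0.15],0],[[0,0,0.1],0],[[0,0,0],0],[[0,0,0],0]]' && python3 -m crank '[[[0,0,0],0],[[0,0,0],0],[[0,0,0],0]]' 0.55
```

```text
time: 11.68
ee_pos: [0.6029, -0.0078, 0.1342]
eef_rot: [0.974, 0.227, 0.0, 0.0]
ft_force: [0.7, -0.5, -1.5]
width: 0.0252
grip_force: 25.0
time: 12.05
ee_pos: [0.6029, -0.0078, 0.1342]
eef_rot: [0.974, 0.227, 0.0, 0.0]
ft_force: [0.0, 0.1, 0.4]
width: 0.045
grip_force: 0.0
```

```bash
python3 -m crank '[[[0,0,-0.3],0],[[0,0,-0.6],0],[[0,0,-0.8],0],[[0,0,-0.7],0]]' && python3 -m crank '[[[-0.9,-0.55,0],0],[[-0.9,-0.55,0],0],[[-0.9,-0.55,0],0],[[-0.9,-0.55,0],0],[[-0.9,-0.55,0],0],[[-0.78,-0.55,0],0]]' && python3 -m crank '[[[0,0,0],0.9],[[0,0,0],0.9],[[0,0,0],0.9],[[0,0,0],0.9],[[0,0,0],0.9],[[0,0,0],0.94],[[0,0,0],0],[[0,0,0],0]]' 0.65
python3 - <<'E'
from h import *
st=sensors.read_state(); print(st['ee_pos'],st['width']); save('wrist','w5.png',s=1.25); go((.455,-.001,.2),-.3)
np.save('st5.npy',dict(p=st['ee_pos'],q=st['eef_rot']),allow_pickle=True)
E
```

```text
time: 12.55
ee_pos: [0.6032, -0.0077, 0.2085]
eef_rot: [0.974, 0.227, 0.001, 0.0]
ft_force: [0.4, -0.2, 0.3]
width: 0.0479
grip_force: 0.0
time: 13.3
ee_pos: [0.4164, 0.0114, 0.2073]
eef_rot: [0.974, 0.227, 0.001, 0.001]
ft_force: [-0.2, 0.6, -1.0]
width: 0.048
grip_force: 0.0
time: 14.3
ee_pos: [0.4172, 0.0112, 0.2067]
eef_rot: [0.989, -0.149, 0.0, 0.0]
ft_force: [0.0, -0.1, -0.1]
width: 0.0565
grip_force: 0.0
[0.41718225 0.01115454 0.20665216] 0.056543508528836536
ee [0.4171 0.0111 0.2065] yaw -0.299 tilt [ 0.001 -0.    -1.   ] units [1.32 0.01 0.22] turn 0.01
```

View pics/w5.png

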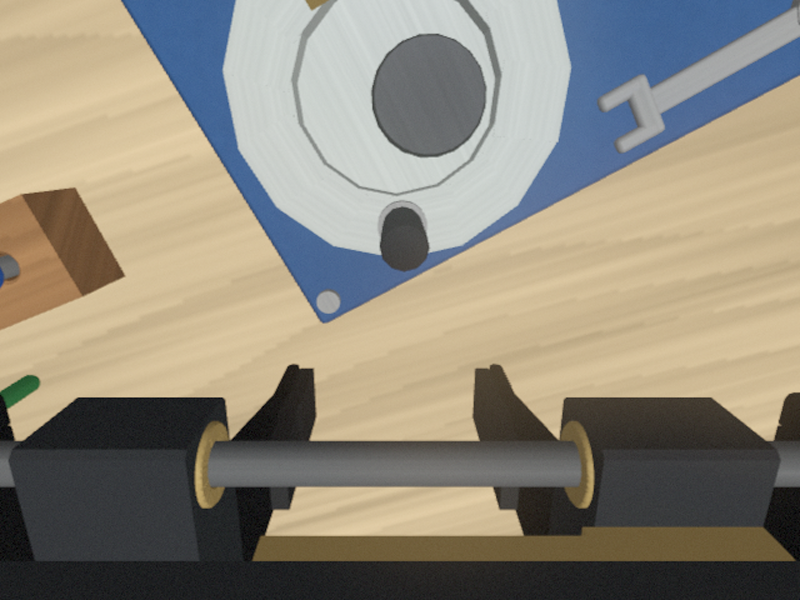

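The wrist view shows the handle top at (404,247), directly beyond the fingers, with the wheel's rim centred at about (397,90).

Run:
```python
from h import *
d=np.load('st5.npy',allow_pickle=True).item(); st=dict(ee_pos=d['p'],eef_rot=d['q'])
h=atz('wrist',404/1.25,247/1.25,.135,st); print(h, atz('wrist',397/1.25,90/1.25,.06,st), tri(ray('wrist',404/1.25,247/1.25,st),ray('scene',334.75,206.75)))
v=h[:2]-np.array([.5274,-.0225]); print(np.hypot(*v),np.arctan2(v[1],v[0]))
go((*h[:2],.1),-.3)
```

```text
[ 0.45320988 -0.00373474  0.135     ] [ 0.52627947 -0.02306809  0.06      ] (array([ 0.45247503, -0.00266115,  0.13668974]), np.float64(0.003062244030074181))
0.07652652429674729 2.893853829812595
ee [0.4171 0.0111 0.2065] yaw -0.299 tilt [ 0.001 -0.    -1.   ] units [1.29 0.12 3.55] turn 0.01
```

```bash
python3 -m crank '[[[0.45,0.04,0],-0.36],[[0.45,0.04,0],0],[[0.39,0.04,0.2],0],[[0,0,0.6],0],[[0,0,0.8],0],[[0,0,0.8],0],[[0,0,0.7],0],[[0,0,0.4],0],[[0,0,0],0],[[0,0,0],0]]' && python3 -m crank '[[[0,0,0],0],[[0,0,0],0],[[0,0,0],0],[[0,0,0],0],[[0,0,0],0]]' 0.1 25
```

```text
time: 15.6
ee_pos: [0.4539, -0.0027, 0.1017]
eef_rot: [0.992, -0.125, 0.0, -0.0]
ft_force: [-0.0, 0.1, 0.3]
width: 0.0566
grip_force: 0.0
time: 16.23
ee_pos: [0.4529, -0.0046, 0.1011]
eef_rot: [0.992, -0.126, -0.0, 0.001]
ft_force: [-2.9, -6.2, 4.1]
width: 0.023
grip_force: 25.0
```

```bash
cat >> h.py <<'E'
def th():
    st=sensors.read_state(); v=st['ee_pos'][:2]-np.array([.5274,-.0225])
    M=R.from_quat(st['eef_rot']).as_matrix()
    print('theta',(np.arctan2(v[1],v[0])%(2*np.pi)-2.90).round(3),'r',np.hypot(*v).round(4),'tangential offset',(M.T@st['ft_force']).round(1),'width',st['width'])
E
python3 -m crank '[[[0.006,0.18,0],-0.5],[[0.006,0.18,0],-0.5],[[0.006,0.18,0],-0.5],[[0.006,0.18,0],-0.5],[[0.006,0.18,0],-0.5],[[0.006,0.18,0],-0.5],[[0.006,0.18,0],-0.5],[[0.006,0.18,0],-0.5],[[0.006,0.18,0],-0.5],[[0.006,0.18,0],-0.5],[[0,0,0],0],[[0,0,0],0]]'; python3 -c "
from h import *
th()"
```

```text
time: 17.73
ee_pos: [0.4572, -0.0551, 0.101]
eef_rot: [0.975, 0.221, -0.001, -0.0]
ft_force: [-7.7, 1.5, 6.9]
width: 0.0232
grip_force: 25.0
theta 0.676 r 0.0774 tangential offset [-6.3 -4.6 -6.9] width 0.023165212520602236
```

```bash
cat >> h.py <<'E'
def red():
    for cam,(x0,y0,x1,y1) in (('scene',(260,180,350,280)),):
        im=vision.camera(cam)[y0:y1,x0:x1].astype(int); m=(im[:,:,0]>90)&(im[:,:,1]<60)&(im[:,:,2]<60)
        v,u=np.nonzero(m); print(cam,'red',len(v),(u.mean()+x0).round(1),(v.mean()+y0).round(1))
E
python3 -c "
from h import *
red()"
python3 -m crank '[[[-0.04,0.05,-0.04],-0.143],[[-0.02,0.05,-0.03],-0.143],[[0,0.05,0],-0.143],[[0,0.05,0],-0.143],[[0,0.05,0],-0.143],[[0,0.05,0],-0.143],[[0,0.05,0],-0.143],[[0,0.05,0],-0.143],[[0,0,0],0],[[0,0,0],0]]'; python3 -c "
from h import *
th();red()"
```

```text
scene red 68 297.7 229.6
time: 19.02
ee_pos: [0.4615, -0.0641, 0.1013]
eef_rot: [0.954, 0.299, -0.001, -0.002]
ft_force: [3.4, 7.7, -18.3]
width: 0.0237
grip_force: 25.0
theta 0.805 r 0.0779 tangential offset [ 7.2 -4.3 18.3] width 0.023673161582823822
scene red 66 295.6 228.8
```

```bash
python3 -m crank '[[[0.02,0.03,0.03],-0.07],[[0.01,0.03,0.02],-0.07],[[0,0.03,0],-0.07],[[0,0.03,0],-0.07],[[0,0.03,0],-0.07],[[0,0.03,0],-0.07],[[0,0,0],0],[[0,0,0],0]]'; python3 -c "
from h import *
th();red()"
```

```text
time: 20.08
ee_pos: [0.4648, -0.0689, 0.1011]
eef_rot: [0.945, 0.327, -0.002, -0.001]
ft_force: [-8.1, 6.5, 6.0]
width: 0.0232
grip_force: 25.0
theta 0.879 r 0.078 tangential offset [ -2.4 -10.1  -6. ] width 0.023174301609005552
scene red 69 297.5 235.0
```

```bash
python3 -m crank '[[[0,0.03,0],-0.07],[[0,0.03,0],-0.07],[[0,0,0],0],[[0,0,0],0]]'; python3 -c "
from h import *
th();red();save('scene','s1.png',crop=(250,180,370,280),s=6)"
```

```text
time: 20.62
ee_pos: [0.4658, -0.0703, 0.1011]
eef_rot: [0.942, 0.336, -0.002, -0.002]
ft_force: [-10.3, 7.0, 6.9]
width: 0.0235
grip_force: 25.0
theta 0.901 r 0.078 tangential offset [ -3.6 -11.9  -6.9] width 0.023466328450716875
scene red 74 297.8 235.4
```

View pics/s1.png

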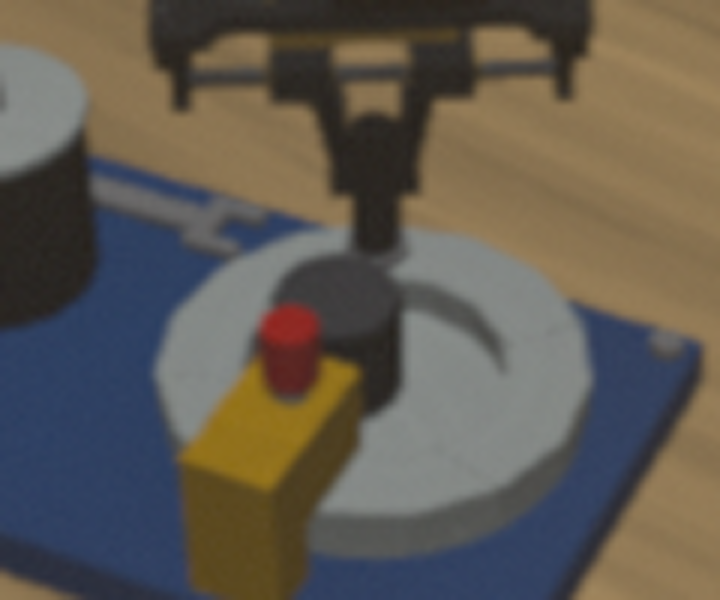

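The picture shows the red head at (290,350) with only a few mm of shaft above the sleeve, so the pin has dropped fully. I'll ease the wheel back, let go and rise.

```bash
python3 -m crank '[[[0,-0.05,0],0.14],[[0,-0.05,0],0.14],[[0,-0.05,0],0.14],[[0,0,0],0],[[0,0,0],0]]' && python3 -m crank '[[[0,0,0],0],[[0,0,0],0],[[0,0,0],0],[[0,0,0],0]]' 0.65 && python3 -m crank '[[[0,0,-0.4],0],[[0,0,-0.8],0],[[0,0,-0.8],0],[[0,0,-0.8],0],[[-0.5,0,-0.8],0],[[-0.8,0,0],0],[[-0.5,0,0],0],[[0,0,0],0],[[0,0,0],0],[[0,0,0],0]]'; python3 -c "
from h import *
red();save('scene','s2.png',crop=(250,180,370,280),s=6)"
```

```text
time: 21.35
ee_pos: [0.4631, -0.0666, 0.1011]
eef_rot: [0.951, 0.309, -0.002, -0.001]
ft_force: [-9.3, 6.6, 6.2]
width: 0.0235
grip_force: 25.0
time: 21.85
ee_pos: [0.4651, -0.0686, 0.1017]
eef_rot: [0.951, 0.308, 0.0, 0.0]
ft_force: [-0.4, -0.7, 0.1]
width: 0.0528
grip_force: 0.0
time: 23.1
ee_pos: [0.4217, -0.0994, 0.2098]
eef_rot: [0.951, 0.308, 0.0, -0.0]
ft_force: [0.2, -0.4, 0.4]
width: 0.0566
grip_force: 0.0
scene red 74 299.1 234.9
```

View pics/s2.png

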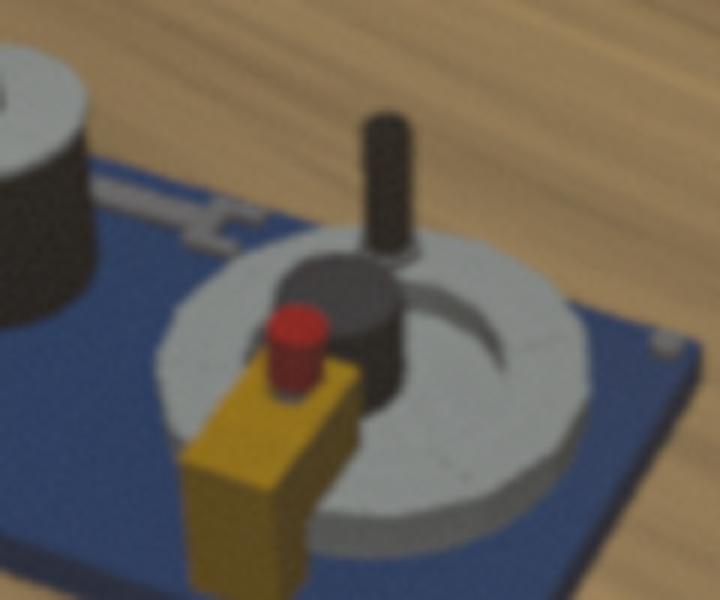

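The wheel stays turned with the gripper clear: the handle is at (388,120) and the pin is still down in the sleeve at (297,350). Handing in.

```bash
python3 -c "
from bench import r
print(r.close_job())"
```

```text
the job is handed in; nothing more can be done
None
```

The job is handed in after about 23 s of robot time: the last picture shows the red pin dropped fully through the sleeve and holding the turned wheel, with the gripper clear and nothing else touched.

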